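Screw the lifter into a dry-bath block and lift it out

TASK

Take the red-knobbed block lifter from the rack, lower it down the deep centre well of the aluminium heating block, find the thread at the bottom by feel without forcing it, and screw it in clockwise, straight and fully home, until its collar sits snug on the block and no tighter. Then lift the block out of the heater by the lifter, set it down gently and flat in the middle of the cork pad, and let go with the lifter still screwed in. Leave the tube, the beaker and the bottle alone.

Things in the scene. Friction and masses are not known exactly. Their poses are not given: they have to be found in the camera images.
- lifter: Block lifter, 109 mm long, 0.17 kg, loose. Origin: centre of its foot; z up to the knob. Steel thread foot z 0-16 mm (20 mm over the thread), plain guide rod 20 mm thick z 16-58, collar 34 mm thick z 58-63, neck, round red knob 30 mm thick z 75-109. Two-start right-hand round thread, 12 mm lead: half a turn = 6 mm. It screws down clockwise seen from above; where the thread starts is not marked.
- knob (a point): Centre of the red knob, 92 mm above the lifter's foot on its axis: where to grip it, from above at any yaw.
- block: Loose aluminium heating block 95 (x) x 76 (y) x 65 mm high, 0.7-0.92 kg, in the heater with about 2.5 mm play all round. Origin: centre of its underside. On its axis is the centre well. Six other blind wells take tubes: two of 12 mm at y +-26, four of 19 mm at (+-33, +-23.5).
- well_mouth (a point): Mouth of the centre well, on the block's axis, in its top face: 22 mm wide (1 mm play round the rod), 60 mm deep. The brass thread begins 44 mm down, fast in the block at an unknown angle. Before it is turned the lifter stops with its collar 4-11 mm above the face; home, after about 130-330 degrees of turning, the collar is on the face and the foot 58 mm down.
- recess (a point): Centre of the floor of the heater's recess, 40 mm above the bench, under the block; axes as the heater's (its front and display at -x). The heater is a fixed white case 250 (x) x 140 (y) x 100 mm high; the recess is 100 x 81 mm and 60 mm deep, so the block stands 5 mm proud.
- rack: Fixed white plastic rack 170 (x) x 70 (y) x 64 mm high, origin at the centre of its underside. The lifter hangs by its collar in a 24 mm through hole at x -55 mm; four 17 mm tube holes at x 35 and 65, y +-16.
- pad: Fixed square cork pad 180 x 180 mm, 8 mm thick; origin: centre of its underside. The block is to end on its middle.
- tube: Capped clear tube, 19 mm wide at its orange cap, 99 mm long, loose in the rack hole at x 35, y 16 mm; origin at its lower tip. Leave alone.
- beaker: Loose glass beaker 68 mm wide, 90 mm high, on the bench beyond the heater; origin at the centre of its underside. Leave alone.
- bottle: Loose glass bottle with a blue cap, 64 mm wide, 140 mm high, on the bench beyond the heater; origin at the centre of its underside. Leave alone.
There are look-alikes about, which are no part of the job. Several things have the shape of the lifter; the one meant has the colours described above.

How it is judged (in metres and radians):
On the way, in this order (a step that is already met when the one before it is completed fails the run):
1. the lifter is screwed home, its collar on the block, while the block is still in the heater (z of lifter in the frame of block below 0.0095 m and horizontal distance between lifter and block below 0.004 m and horizontal distance between block and recess below 0.008 m and z of block in the frame of recess below 0.01 m), for 0.2 s.
2. the block has been lifted clear of the heater by the lifter (z of block in the frame of recess above 0.06 m and z of lifter in the frame of block below 0.0105 m and horizontal distance between lifter and block below 0.004 m), for 0.1 s.
At the end, for the whole second after the job is handed in: Lifter screwed home and straight in the block (collar within 2.5 mm of its face, within 3 degrees); block flat on the cork pad, its centre within 30 mm of the pad's; at rest and let go (horizontal distance between block and pad below 0.03 m and z of block in the frame of pad below 0.011 m and angle between block's own z axis and vertical below 0.05 rad and z of lifter in the frame of block below 0.0095 m and horizontal distance between lifter and block below 0.004 m and angle between the z axis of lifter and the z axis of block, either way round below 0.05 rad and linear speed of block below 0.01 m/s and contact force between the fingers and lifter below 0.1 N); the robot touches nothing.
It fails at once if the lifter is forced: pressed against the block with more than 20 N before its collar is down (contact force between lifter and block above 20 N and z of lifter in the frame of block above 0.0095 m).
It fails at once if the screw is overtightened: more than 150 N between lifter and block (contact force between lifter and block above 150 N).
It fails at once if the block is set down with more than 40 N on the pad (contact force between block and pad above 40 N).
It fails at once if the beaker, the bottle or the tube is moved more than 30 mm (distance of any of beaker, bottle, tube from where it was at the start of the episode above 0.03 m).
It also fails if it takes over 72 s, if anything falls off the work surface, if the arm or the gripper's body presses on something with over 40 N, if the wrist force passes 120 N, or if a joint passes its speed limit or range.

ROBOT

A 6-joint arm with a two-finger parallel gripper is mounted at the origin on the work surface. World frame = base frame: x ahead of the robot, y to its left, z up, the work surface at z = 0. Lengths are in mm, angles in rad, forces in N, time in s.
With the tool pointing down it reaches from about 425 to 925 mm from the base axis. Payload 12.5 kg.
Tool frame: the origin (TCP) lies at the very end of the fingers, on their centre line; the grasp point (between the pads) lies ctrl.grip_point_offset behind it (ctrl.grip_point_offset is the distance from the TCP to the grasp point, in mm); z points along the fingers, y is the line along which they close (so a half turn about z gives the same grasp; the last joint's range is limited). The gripper opens to 85 mm and grips with 20 to 120 N. Pads are 22 mm wide; open, the fingers measure 114 mm over their backs; the gripper's body (76 mm by 85 mm) begins 54 mm behind the grasp point. The pads swing forward as they close: fully open they stand 13 mm farther back than shut.
Start: joints at [1.131, 0.491, 1.559, -0, 1.092, -0.106], TCP at [204.755, 590.525, 231.327] pointing down, gripper open.
Joint ranges: [-3.1, 3.1], [-0.84, 2.19], [0.05, 2.79], [-1.13, 4.28], [0.06, 2.93], [-2.69, 2.69]. Speed limits (rad/s): [2.22, 2.22, 2.79, 3.14, 3.14, 3.14].

INTERFACE

Orientations are given as a unit quaternion [w, x, y, z].
In Python, from workcell import ctrl, vision, hand_in gives the robot as it stands.
- The arm moves only by the shell command python3 -m inch 'ROWS' [FORCE]. ROWS is JSON, a list of rows, each an object with "gripper": the closure in counts, from 0 (fully open) to 255 (shut); "linear": the shift along the tool's x, y, z in cm, a list of three; "dr": the turn, a rotation vector about the tool's x, y, z in degrees, a list of three. In form: [{"gripper": gripper, "linear": [x, y, z], "dr": [wx, wy, wz]}, ...]. A call has 1 to 8 rows; each row is the pose to reach, as a shift and turn from the pose commanded when the call began, along the tool's axes at that moment; what a row does not reach only later rows make up. A row lasts 1/10 s, in which the tool goes at most 50 mm and 8.59 degrees, less where a joint would pass 70% of its speed; a pose out of reach is approached as far as the arm can. A call with a gripper value outside its range is refused whole. The fingers move at their own pace and stop on an object; FORCE is the grip in N (left out, the last holds). Time passes only in rows, so rows that repeat a pose let the fingers close. It gives the time, the measured TCP pose, the force, the opening and the grip force at its end, in the units of the state.
- ctrl.get_state(): the state, without advancing time (a new reading comes with each control period).
- vision.camera(name): name is "scene" or "side" or "wrist"; returns (picture, depth): 480x640x3 uint8, red, green, blue; 480x640 float32, mm along the optical axis (not along the pixel's ray), 0 where there is no reading.
- vision.calibration(name): a dict with "intrinsics" (3x3 intrinsics, pixels), "k1" (the pictures are not rectified: a ray, as slopes to the right and down, at radius r is drawn at 1 + k1 r^2 times it, then the intrinsics apply), "R" (3x3) and "t" (3): a world point X has camera coordinates R X + t. Camera axes: x right, y down, z forward; pixel columns grow to the right and rows downward; lengths in mm; the calibration is good to about 2 mm. A picture is of the moment at which its call begins: read the wrist's pose just before it. calibration takes no time and is no camera call; for the wrist camera it gives the pose at the moment of the call.
- hand_in(): hands the job in; it is judged then, once.
The state is a dict: "time": time; "q": joint angles; "dq": joint speeds; "joint_efforts": joint torques, N m; "tool_pos": TCP position; "tool_rot": TCP orientation; "contact_force": force on the tool from outside, world axes, zero at the start; "ft_torque": the same for the moment, N m; "gripper_width": finger opening in mm; "finger_force": force on a finger pad.
Only numpy, scipy, OpenCV 4.12 (cv2) and the standard library are available. Lean on these libraries where they do the work, as an engineer would, in place of code of your own. Each camera call takes 0.05 s, during which the arm holds its last target. There are 200 camera calls.

## Working session

There is one attempt and no reset: what is moved stays moved. The work goes in short steps, Python scripts to look and compute and a shell command to move; the robot and the scene stay as the last step left them, time stands still between calls to the robot, and variables do not carry over. Pictures are saved under pics/ and viewed, at most 10 in all, crops included, and the job is handed in when it is done.

```bash
ls; mkdir -p pics
python3 - <<'E'
from workcell import ctrl, vision
import cv2,numpy as np
print(ctrl.get_state(), ctrl.grip_point_offset)
ims=[]
for n in ("scene","side"):
    p,d=vision.camera(n); c=vision.calibration(n); print(n,c)
    np.savez(f"pics/{n}0.npz",p=p,d=d)
    cv2.imwrite(f"pics/{n}0.png",p[:,:,::-1])
E
```

```text
pics
{'time': 0.0, 'q': array([ 1.13140876e+00,  4.91543512e-01,  1.55947769e+00,  5.39844092e-06,
        1.09173748e+00, -1.05616213e-01]), 'dq': array([-5.29260288e-04, -1.63985285e-03,  6.89218748e-04,  6.13607923e-05,
        1.00762421e-03, -5.46191021e-04]), 'joint_efforts': array([ 2.75562837e-03, -6.18456316e+01, -2.61576962e+01, -8.53980055e-06,
        4.25527658e-03, -5.65343032e-05]), 'tool_pos': array([204.63577365, 590.28634023, 230.72799731]), 'tool_rot': array([-1.59219489e-04,  1.66113306e-01,  9.86106500e-01, -5.60855682e-04]), 'contact_force': array([-0.88121644, -0.02795928, -0.33956006]), 'ft_torque': array([-0.00919559, -0.0079363 ,  0.02772269]), 'finger_force': 0.0, 'gripper_width': 85.63324639542351} 18.700000000000003
scene {'intrinsics': array([[456.72210893,   0.        , 322.40035271],
       [  0.        , 456.72210893, 238.55927486],
       [  0.        ,   0.        ,   1.        ]]), 'k1': -0.11185984695386028, 'R': array([[ 0.60838164,  0.79345258, -0.01745802],
       [ 0.47522424, -0.38182079, -0.79270096],
       [-0.63563646,  0.47396823, -0.60936066]]), 't': array([-366.22338796, -183.58324984, 1240.60452366])}
side {'intrinsics': array([[458.85505099,   0.        , 320.02297642],
       [  0.        , 458.85505099, 244.35733852],
       [  0.        ,   0.        ,   1.        ]]), 'k1': -0.11743297116201444, 'R': array([[-0.93673996, -0.35000212, -0.00409458],
       [-0.25483741,  0.68996852, -0.67749637],
       [ 0.2399503 , -0.63359447, -0.73551472]]), 't': array([556.77398495, 219.75593845, 930.15287423])}
```

View pics/scene0.png

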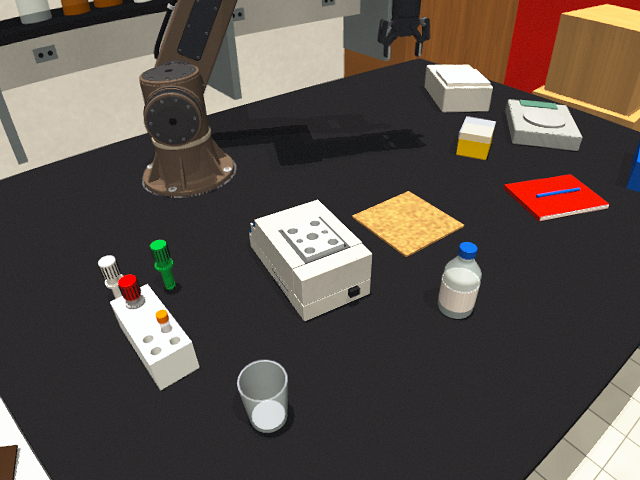

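View pics/side0.png

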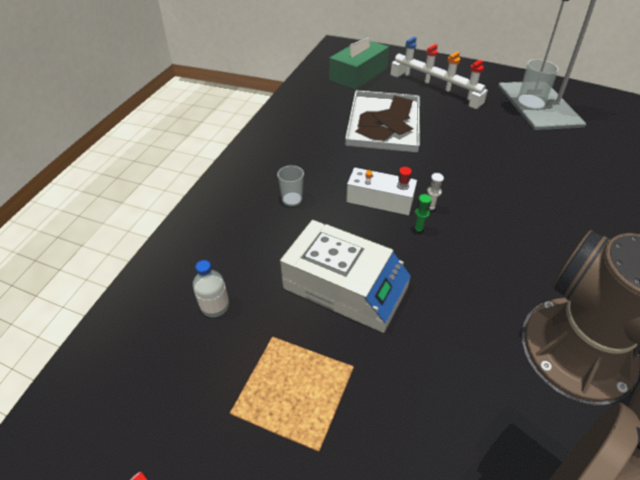

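The scene view shows the red lifter in the white rack at (129,288), the block's centre well at about (313,237) and the cork pad at about (408,221). The side view shows them at (405,176), (333,251) and (293,392). The white and green lifters standing close to the rack are look-alikes.

```bash
cat > h.py <<'E'
import numpy as np,cv2
from workcell import ctrl,vision
from scipy.spatial.transform import Rotation as Rn
def ray(c,uv):
    K=c["intrinsics"];d=np.array([c["k1"],0,0,0,0.]) 
    x=cv2.undistortPoints(np.array([[uv]],float),K,d)[0,0]
    v=c["R"].T@np.array([x[0],x[1],1]);o=-c["R"].T@c["t"]
    return o,v/np.linalg.norm(v)
def plane(c,uv,z):
    o,v=ray(c,uv);return o+v*(z-o[2])/v[2]
def tri(rs):
    A=sum(np.eye(3)-np.outer(v,v) for o,v in rs);b=sum((np.eye(3)-np.outer(v,v))@o for o,v in rs)
    return np.linalg.solve(A,b)
def blob(m,near,rad):
    n,l,s,c=cv2.connectedComponentsWithStats(m.astype(np.uint8))
    k=[i for i in range(1,n) if np.hypot(*(c[i]-near))<rad]
    i=max(k,key=lambda i:s[i,4]);return c[i],s[i],l==i
def red(p):
    h=cv2.cvtColor(p,cv2.COLOR_RGB2HSV).astype(int);return ((h[...,0]<6)|(h[...,0]>174))&(h[...,1]>170)&(h[...,2]>60)
def state():
    s=ctrl.get_state();q=s["tool_rot"];R=Rn.from_quat([q[1],q[2],q[3],q[0]]).as_matrix();return s,s["tool_pos"],R
def corners(m):
    cs,_=cv2.findContours(m.astype(np.uint8),0,2);c=max(cs,key=cv2.contourArea)
    h=cv2.convexHull(c);e=cv2.approxPolyDP(h,0.05*cv2.arcLength(h,True),True);return e[:,0,:]
E
python3 - <<'E'
from h import *
c={n:vision.calibration(n) for n in("scene","side")};P={n:np.load(f"pics/{n}0.npz")["p"] for n in c}
kn={"scene":(129,288),"side":(405,176)};pd={"scene":(408,221),"side":(293,392)};w={"scene":(313,237),"side":(333,251)}
rs=[]
for n in c:
    u,s,_=blob(red(P[n]),kn[n],12);print(n,"knob",u,s,plane(c[n],u,98));rs.append(ray(c[n],u))
    h=cv2.cvtColor(P[n],cv2.COLOR_RGB2HSV).astype(int)
    m=(h[...,0]>8)&(h[...,0]<26)&(h[...,1]>90)&(h[...,2]>120)
    m=cv2.morphologyEx(m.astype(np.uint8),cv2.MORPH_CLOSE,np.ones((5,5)))
    u,s,b=blob(m,pd[n],25);k=corners(b);print("pad",np.array([plane(c[n],x,8)[:2] for x in k]).round(),np.mean([plane(c[n],x,8) for x in k],0))
    print("well",plane(c[n],w[n],105))
print(tri(rs), "wells tri",tri([ray(c[n],w[n]) for n in c]))
s,p,R=state();print(R)
print(vision.calibration("wrist"))
E
```

```text
scene knob [128.58677686 286.21487603] [118 274  22  27 363] [ 472.68104386 -302.04305997   98.        ]
pad [[449. 203.]
 [458. 381.]
 [637. 368.]
 [630. 193.]] [543.34592141 286.37998067   8.        ]
well [563.77001363  10.24211321 105.        ]
side knob [404.90425532 171.36170213] [399 167  13  13  94] [ 479.17195861 -318.03716763   98.        ]
pad [[626. 200.]
 [447. 207.]
 [455. 384.]
 [632. 378.]] [540.12388188 292.05502286   8.        ]
well [559.87041114  11.94470284 105.        ]
[ 479.01599102 -304.30288675  105.91593051] wells tri [560.93507081  11.2384793  103.24309932]
[[-9.44790445e-01  3.27674876e-01 -4.36956257e-04]
 [ 3.27675145e-01  9.44790032e-01 -8.91159198e-04]
 [ 1.20821437e-04 -9.85138400e-04 -9.99999507e-01]]
{'intrinsics': array([[342.97888252,   0.        , 322.85318333],
       [  0.        , 342.97888252, 242.69023185],
       [  0.        ,   0.        ,   1.        ]]), 'k1': -0.027046685827888727, 'R': array([[ 0.32737966,  0.94489197, -0.00131328],
       [ 0.90002783, -0.31141166,  0.30491422],
       [ 0.28770203, -0.1010047 , -0.95237891]]), 't': array([-625.36957292,  -39.28340787,  380.06619309])}
```

```bash
python3 -m inch '[{"gripper":0,"linear":[-37.8,-34.2,0],"dr":[0,0,0]},{"gripper":0,"linear":[-37.8,-34.2,0],"dr":[0,0,0]},{"gripper":0,"linear":[-37.8,-34.2,0],"dr":[0,0,0]},{"gripper":0,"linear":[-37.8,-34.2,0],"dr":[0,0,0]},{"gripper":0,"linear":[-37.8,-34.2,0],"dr":[0,0,0]},{"gripper":0,"linear":[-37.8,-34.2,0],"dr":[0,0,0]},{"gripper":0,"linear":[-37.8,-34.2,0],"dr":[0,0,0]},{"gripper":0,"linear":[-37.8,-34.2,0],"dr":[0,0,0]}]' 40; python3 -c "
from h import *
s,p,R=state();print(s['q'],R)"
```

```text
time: 0.9
tool_pos: [397.6, 237.9, 231.3]
tool_rot: [0.0, 0.166, 0.986, 0.0]
contact_force: [1.3, 0.5, -0.9]
gripper_width: 85.5
finger_force: 0.0
[ 3.96513837e-01  2.61826669e-01  1.93903131e+00  1.06400702e-04
  9.40639048e-01 -8.40748353e-01] [[-9.44870698e-01  3.27443677e-01  5.50096722e-05]
 [ 3.27443681e-01  9.44870691e-01  1.16227599e-04]
 [-1.39190346e-05  1.27832622e-04 -9.99999992e-01]]
```

```bash
python3 -m inch '[{"gripper":60,"linear":[-20.7,-28.6,0],"dr":[0,0,0]},{"gripper":60,"linear":[-20.7,-28.6,0],"dr":[0,0,0]},{"gripper":60,"linear":[-20.7,-28.6,0],"dr":[0,0,0]},{"gripper":60,"linear":[-20.7,-28.6,0],"dr":[0,0,0]},{"gripper":60,"linear":[-20.7,-28.6,0],"dr":[0,0,0]},{"gripper":60,"linear":[-20.7,-28.6,0],"dr":[0,0,0]},{"gripper":60,"linear":[-20.7,-28.6,0],"dr":[0,0,0]},{"gripper":60,"linear":[-25.3,-48.8,0],"dr":[0,0,0]}]'
python3 - <<'E'
from h import *
c=vision.calibration("wrist");p,d=vision.camera("wrist")
cv2.imwrite("pics/w1.png",p[:,:,::-1]);s,t,R=state();print(t,s['q'])
E
```

```text
time: 1.7
tool_pos: [494.0, -147.4, 231.0]
tool_rot: [0.0, 0.166, 0.986, 0.0]
contact_force: [0.1, -0.4, 0.5]
gripper_width: 65.6
finger_force: 0.0
[ 492.76899364 -153.10313477  230.80724684] [-0.42852372  0.33708641  1.82368308 -0.00188746  0.98000311 -1.66178195]
```

View pics/w1.png

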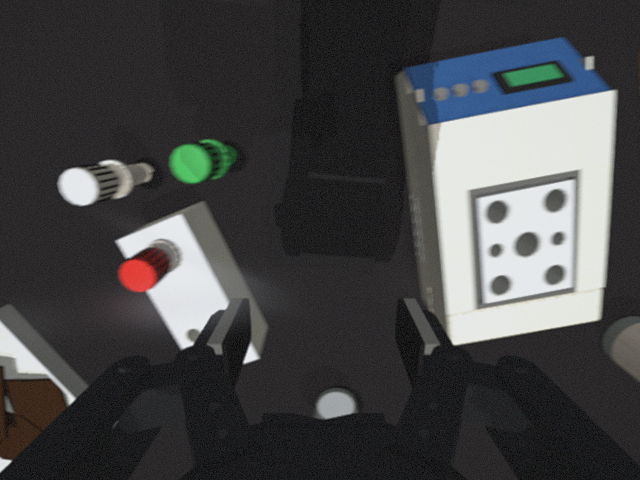

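The wrist view shows the red knob top at (137,274), the green one at (187,163), the white one at (77,186) and the block's well at (527,244).

Run:
```python
from h import *
s,t,R=state();print(t)
c=vision.calibration("wrist");p,d=vision.camera("wrist")
b=blob(red(p),(137,274),25);print("red",b[0],b[1])
h=cv2.cvtColor(p,cv2.COLOR_RGB2HSV).astype(int)
g=blob((abs(h[...,0]-60)<15)&(h[...,1]>120)&(h[...,2]>50),(195,160),30);print("green",g[0],plane(c,g[0],109))
print("white",plane(c,(77,186),109))
K=plane(c,b[0],112);print("knob",K,"shift",R.T@(K-t)/10)
gr=cv2.cvtColor(p,cv2.COLOR_RGB2GRAY)
m=(gr<120).astype(np.uint8)
n,l,st,ce=cv2.connectedComponentsWithStats(m)
for i in range(1,n):
    if 60<st[i,4]<1500 and 470<ce[i][0]<600 and 170<ce[i][1]<310: print(ce[i],st[i,4],plane(c,ce[i],105)[:2])
```

```text
[ 492.76899364 -153.10313477  230.80724684]
red [147.53128314 273.00318134] [130 255  38  36 943]
green [209.70873239 159.64169014] [ 408.49166843 -213.33548873  109.        ]
white [ 391.64762341 -320.25762464  109.        ]
knob [ 474.77673815 -300.27402372  112.        ] shift [ -3.15285914 -14.4663529   11.90653813]
[565.51193634 198.19628647] 377 [528.45977883  40.22031953]
[507.2962963  209.73544974] 378 [522.3953892   -6.11909214]
[537.01315789 242.2872807 ] 456 [557.98634925  12.71409979]
[568.06504065 236.39837398] 123 [561.48393534  38.25805968]
[505.78861789 248.38211382] 123 [554.63409949 -13.03925255]
[564.64846416 272.74061433] 293 [593.52551808  31.5335403 ]
[510.26351351 283.02364865] 296 [587.33064297 -14.79997571]
```

```bash
python3 -m inch '[{"gripper":60,"linear":[-3.2,-14.5,4],"dr":[0,0,0]},{"gripper":60,"linear":[-3.2,-14.5,4],"dr":[0,0,0]},{"gripper":60,"linear":[-3.2,-14.5,4],"dr":[0,0,0]},{"gripper":60,"linear":[-3.2,-14.5,4],"dr":[0,0,0]},{"gripper":60,"linear":[-3.2,-14.5,4],"dr":[0,0,0]},{"gripper":60,"linear":[-3.2,-14.5,4],"dr":[0,0,0]}]'
python3 - <<'E'
from h import *
s,t,R=state();print(t,s['q'])
c=vision.calibration("wrist");p,d=vision.camera("wrist")
b=blob(red(p),(320,300),150);print("red",b[0],b[1]);mm=b[2]
# top face circle: brighter red
v=p[...,0].astype(int)
print(np.percentile(v[mm],[10,50,90]))
K=plane(c,b[0],108);print("knob",K,"shift",R.T@(K-t)/10)
cv2.imwrite("pics/w2.png",p[:,:,::-1])
E
```

```text
time: 2.4
tool_pos: [475.7, -291.4, 191.4]
tool_rot: [-0.0, 0.166, 0.986, 0.0]
contact_force: [-0.3, 0.0, 0.1]
gripper_width: 65.1
finger_force: 0.0
[ 475.71806593 -291.36018411  191.40683091] [-6.68075292e-01  4.41428355e-01  1.77143059e+00  3.60901420e-04
  9.29151621e-01 -1.90587545e+00]
red [309.51319876 251.42080745] [ 289  227   42   46 1288]
[114. 196. 200.]
knob [ 473.01257175 -299.33228749  108.        ] shift [-7.58271717e-03 -8.45275300e-01  8.34033500e+00]
```

View pics/w2.png

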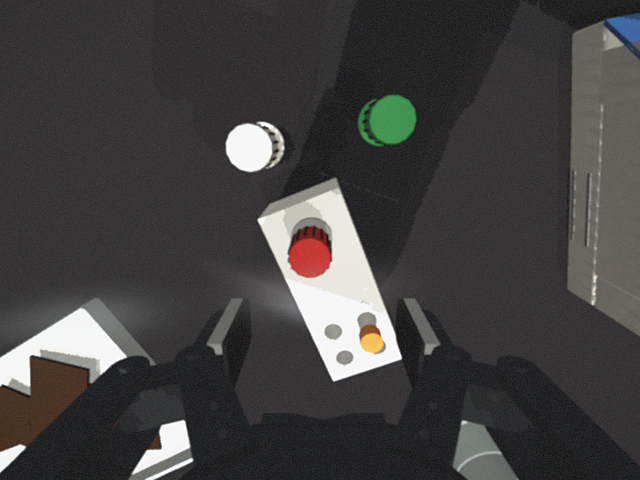

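The red knob's bright top is at about (310,257), the tube cap is at (371,338), and both look-alikes are well clear of the fingers.

Run:
```python
from h import *
c=vision.calibration("wrist");p,d=vision.camera("wrist")
s,t,R=state();print(t)
m=red(p)&(p[...,0]>160);b=blob(m,(310,257),40);print(b[0],b[1])
k=plane(c,b[0],115);print(k,R.T@(k-t)/10, np.median(d[m]))
# depth-based z
i=np.argwhere(b[2]).mean(0)
```

```text
[ 475.9954394  -291.15081747  191.75391725]
[308.7007722  254.44015444] [ 289  238   41   34 1036]
[ 472.94856046 -299.37666497  115.        ] [ 0.02320203 -0.87742978  7.67533043] 232.89943
```

```bash
python3 -m inch '[{"gripper":60,"linear":[0,-0.9,2],"dr":[0,0,0]},{"gripper":60,"linear":[0,-0.9,6],"dr":[0,0,0]},{"gripper":60,"linear":[0,-0.9,10],"dr":[0,0,0]},{"gripper":60,"linear":[0,-0.9,11.2],"dr":[0,0,0]},{"gripper":60,"linear":[0,-0.9,11.2],"dr":[0,0,0]},{"gripper":60,"linear":[0,-0.9,11.2],"dr":[0,0,0]}]'
python3 -m inch '[{"gripper":255,"linear":[0,0,0],"dr":[0,0,0]},{"gripper":255,"linear":[0,0,0],"dr":[0,0,0]},{"gripper":255,"linear":[0,0,0],"dr":[0,0,0]},{"gripper":255,"linear":[0,0,0],"dr":[0,0,0]},{"gripper":255,"linear":[0,0,0],"dr":[0,0,0]},{"gripper":255,"linear":[0,0,0],"dr":[0,0,0]},{"gripper":255,"linear":[0,0,0],"dr":[0,0,0]}]' 60
```

```text
time: 3.1
tool_pos: [473.5, -301.0, 80.7]
tool_rot: [0.001, 0.166, 0.986, -0.0]
contact_force: [0.2, -0.2, -0.1]
gripper_width: 65.1
finger_force: 0.0
time: 3.8
tool_pos: [473.1, -301.3, 80.7]
tool_rot: [0.001, 0.166, 0.986, -0.0]
contact_force: [-0.5, 1.9, 8.6]
gripper_width: 28.6
finger_force: 58.5
```

```bash
python3 -m inch '[{"gripper":255,"linear":[0,0,-1],"dr":[0,0,0]},{"gripper":255,"linear":[0,0,-5],"dr":[0,0,0]},{"gripper":255,"linear":[0,0,-9],"dr":[0,0,0]},{"gripper":255,"linear":[0,0,-12],"dr":[0,0,0]},{"gripper":255,"linear":[0,0,-13],"dr":[0,0,0]},{"gripper":255,"linear":[0,0,-13],"dr":[0,0,0]}]'
python3 - <<'E'
from h import *
s,t,R=state();print(t,R.round(3))
tgt=np.array([559,12,t[2]]);print(R.T@(tgt-t)/10)
c=vision.calibration("wrist");p,d=vision.camera("wrist")
m=red(p);b=blob(m,(320,300),150);print(b[0],b[1]);np.save("pics/w3.npy",p)
E
```

```text
time: 4.4
tool_pos: [472.8, -301.2, 210.6]
tool_rot: [0.001, 0.166, 0.986, -0.001]
contact_force: [-0.2, -0.3, -2.0]
gripper_width: 28.8
finger_force: 59.6
[ 472.79389067 -301.18302866  210.59955226] [[-0.945  0.328  0.002]
 [ 0.328  0.945 -0.002]
 [-0.002 -0.001 -1.   ]]
[ 2.11797967e+00  3.24139510e+01 -3.11059940e-02]
[322.91961192 354.86648187] [ 285  309   77   82 4329]
```

```bash
python3 -m inch '[{"gripper":255,"linear":[0.8,37.2,0],"dr":[0,0,-8]},{"gripper":255,"linear":[0.8,37.2,0],"dr":[0,0,-16]},{"gripper":255,"linear":[0.8,37.2,0],"dr":[0,0,-24]},{"gripper":255,"linear":[0.8,37.2,0],"dr":[0,0,-32]},{"gripper":255,"linear":[0.8,37.2,0],"dr":[0,0,-40]},{"gripper":255,"linear":[0.8,37.2,0],"dr":[0,0,-48]},{"gripper":255,"linear":[0.8,37.2,0],"dr":[0,0,-56]},{"gripper":255,"linear":[0.8,37.2,0],"dr":[0,0,-64]}]'
python3 -m inch '[{"gripper":255,"linear":[0,0,0],"dr":[0,0,-8]},{"gripper":255,"linear":[0,0,0],"dr":[0,0,-11]},{"gripper":255,"linear":[0,0,0],"dr":[0,0,-11]},{"gripper":255,"linear":[0,0,0],"dr":[0,0,-11]},{"gripper":255,"linear":[0,0,0],"dr":[0,0,-11]}]'
python3 - <<'E'
from h import *
s,t,R=state();print(t,s['q'],R.round(3))
c=vision.calibration("wrist");p,d=vision.camera("wrist")
cv2.imwrite("pics/w4.png",p[:,:,::-1]);np.save("pics/w4.npy",p);np.save("pics/w4d.npy",d)
import pickle;pickle.dump((c,t,R),open("pics/w4.pkl","wb"))
E
```

```text
time: 5.25
tool_pos: [586.9, 56.7, 207.0]
tool_rot: [-0.001, -0.386, 0.923, 0.001]
contact_force: [-0.1, -0.1, -2.2]
gripper_width: 28.9
finger_force: 59.9
time: 5.75
tool_pos: [586.8, 52.8, 208.5]
tool_rot: [-0.0, -0.468, 0.884, 0.0]
contact_force: [1.1, 0.2, -3.1]
gripper_width: 28.7
finger_force: 59.9
[586.78615644  52.8044745  208.54863781] [-2.23822988e-02  4.64107708e-01  1.67546819e+00  1.10490893e-04
  1.00314088e+00 -2.56656516e+00] [[-0.563 -0.827 -0.001]
 [-0.827  0.563  0.   ]
 [ 0.001  0.001 -1.   ]]
```

View pics/w4.png

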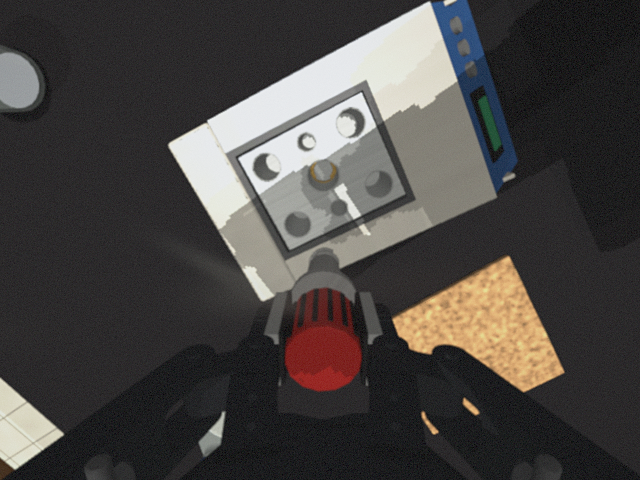

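Run:
```python
from h import *
p=np.load("pics/w4.npy");k=p[70:270,220:430]
cv2.imwrite("pics/w4c.png",cv2.resize(k,None,fx=3,fy=3,interpolation=cv2.INTER_CUBIC)[:,:,::-1])
```

```text
(no output)
```

View pics/w4c.png

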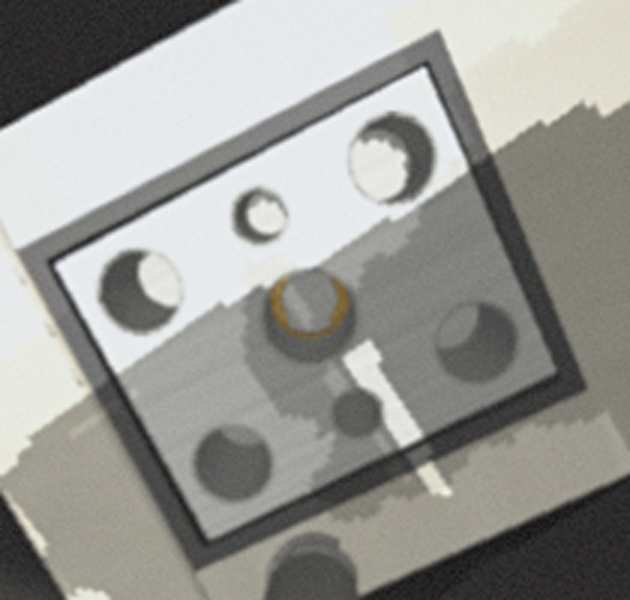

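The crop shows the centre well's mouth at (323.0,174.3) in full-image pixels. The four corner wells average to the same point. The lifter foot's far edge is near (323,248).

Run:
```python
from h import *
import pickle
c,t,R=pickle.load(open("pics/w4.pkl","rb"));p=np.load("pics/w4.npy")
def proj(X): return cv2.projectPoints(np.array([X],float),cv2.Rodrigues(c["R"])[0],c["t"],c["intrinsics"],np.array([c["k1"],0,0,0,0.]))[0].ravel()
for e in (-10,0,10): print("foot",proj(t+R@[e,0,74.7]),proj(t+R@[0,e,74.7]))
for e in(-15,0,15): print("knobtop",proj(t+R@[e,0,-34.3]))
b=blob(red(p)&(p[...,0]>110),(322,355),40);print(b[0],b[1])
w=plane(c,(323.0,174.3),105);print(w,R.T@(w-t)/10)
g=[plane(c,((x+.5)/3-.5+220,(y+.5)/3-.5+70),105) for x,y in((391,157),(140,291),(476,341),(232,463))]
print(np.mean(g,0),np.degrees(np.arctan2(*(g[0]-g[1])[[1,0]])),np.linalg.norm(g[0]-g[1]),np.linalg.norm(g[0]-g[2]))
s,t2,_=state();print(t2,R.T@(w-t2)/10)
```

```text
foot [321.78673786 267.82905367] [306.88786475 253.9832724 ]
foot [321.7773686  253.98542553] [321.7773686  253.98542553]
foot [321.76784509 239.76696411] [336.66630802 253.98642692]
knobtop [321.1354679  386.22650893]
knobtop [321.08311756 353.10327654]
knobtop [321.02767445 317.30374388]
[322.69541139 358.24472574] [ 286  326   75   65 3792]
[558.09043124  12.28655754 105.        ] [ 4.95862836  0.08281614 10.35759686]
[558.66010822  12.55839608 105.        ] 172.8821076886988 65.40694966280837 46.61320327518741
[586.81058292  52.80091669 208.77730807] [ 4.95969613  0.08501304 10.38046665]
```

Run:
```python
from h import *
import pickle
c,t,R=pickle.load(open("pics/w4.pkl","rb"));d=np.load("pics/w4d.npy")
v,u=np.mgrid[0:480,0:640];x=cv2.undistortPoints(np.dstack([u,v]).reshape(-1,1,2).astype(float),c["intrinsics"],np.array([c["k1"],0,0,0,0.])).reshape(480,640,2)
X=np.dstack([x[...,0]*d,x[...,1]*d,d]).reshape(-1,3)
W=(X-c["t"])@c["R"];T=((W-t)@R).reshape(480,640,3)  # tool coords
k=d>0
print("knob top depth z", [np.round(T[r,322],1).tolist() for r in range(245,395,5)])
print("blocktop W", np.median(W.reshape(480,640,3)[100:110,345:355,2]),np.round(W.reshape(480,640,3)[185:190,280:285,2].mean(),1), W.reshape(480,640,3)[60:80,300:320,2].mean())
```

```text
knob top depth z [[-5.2, 0.1, 109.8], [5.2, 0.2, 67.7], [6.4, 0.2, 55.0], [6.8, 0.2, 45.3], [6.6, 0.2, 37.7], [13.6, 0.3, 13.4], [11.9, 0.3, 11.2], [8.4, 0.3, 13.0], [5.8, 0.3, 12.8], [11.3, 0.3, -4.3], [11.7, 0.3, -10.1], [11.8, 0.3, -14.7], [11.8, 0.3, -19.1], [11.4, 0.3, -22.5], [11.5, 0.3, -26.5], [11.2, 0.3, -29.6], [11.4, 0.3, -33.5], [9.6, 0.3, -34.0], [8.0, 0.3, -34.7], [5.4, 0.3, -33.9], [3.1, 0.3, -33.7], [0.8, 0.3, -33.5], [-1.5, 0.3, -33.4], [-3.8, 0.3, -33.3], [-5.4, 0.3, -34.1], [-7.7, 0.3, -34.1], [-10.8, 0.3, -33.0], [-12.1, 0.3, -34.3], [-14.5, 0.3, -34.2], [-228.7, -0.2, 208.5]]
blocktop W 104.62621911457103 104.6 75.90057250217279
```

```bash
python3 -m inch '[{"gripper":255,"linear":[4.0,0,0],"dr":[0,0,0]},{"gripper":255,"linear":[5.28,0.03,0.5],"dr":[0,0,0]},{"gripper":255,"linear":[5.28,0.03,1.5],"dr":[0,0,0]},{"gripper":255,"linear":[5.28,0.03,2],"dr":[0,0,0]},{"gripper":255,"linear":[5.28,0.03,2],"dr":[0,0,0]},{"gripper":255,"linear":[5.28,0.03,2],"dr":[0,0,0]},{"gripper":255,"linear":[5.28,0.03,2],"dr":[0,0,0]}]'
python3 - <<'E'
from h import *
import pickle
c=vision.calibration("wrist");s,t,R=state();p,d=vision.camera("wrist");pickle.dump((c,t,R,p,d),open("pics/w5.pkl","wb"))
w=np.array([558.3,12.4,105]);print(t,R.T@(w-t),s['q'][5])
cv2.imwrite("pics/w5.png",cv2.resize(p[150:320,220:430],None,fx=3.5,fy=3.5,interpolation=cv2.INTER_CUBIC)[:,:,::-1])
E
```

```text
time: 6.5
tool_pos: [557.4, 9.9, 189.4]
tool_rot: [0.0, -0.469, 0.883, -0.0]
contact_force: [-0.7, 0.1, -2.1]
gripper_width: 28.8
finger_force: 59.9
[557.426225     9.92172966 189.3892911 ] [-2.51974582  0.68460605 84.38980954] -2.647315882692694
```

View pics/w5.png

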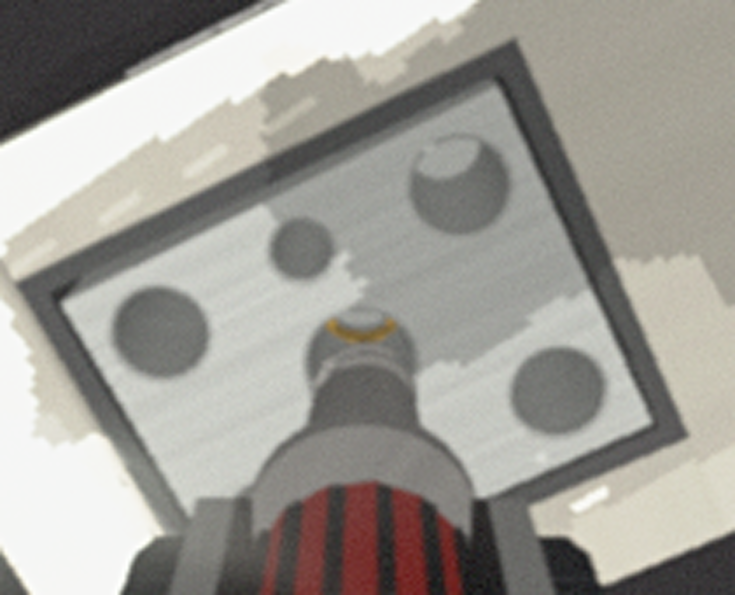

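The mouth is centred at about (361.5,363) and the foot at about (362.5,395) in the crop. They are well aligned side to side.

Run:
```python
from h import *
import pickle
c,t,R,p,d=pickle.load(open("pics/w5.pkl","rb"))
f=lambda x,y:((x+.5)/3.5-.5+220,(y+.5)/3.5-.5+150)
print("mouth",R.T@(plane(c,f(361.5,363),105)-t),"top edge",R.T@(plane(c,f(361.5,308),105)-t)-[11,0,0])
print("wells",R.T@(np.mean([plane(c,f(*q),105) for q in((160,332),(557,391))],0)-t),)
for zz in(74,75,76): print("foot",R.T@(plane(c,f(362.5,395),t[2]-zz)-t),R.T@(plane(c,f(362.5,345),t[2]-zz)-t)-[10,0,0])
v,u=np.mgrid[0:480,0:640];x=cv2.undistortPoints(np.dstack([u,v]).reshape(-1,1,2).astype(float),c["intrinsics"],np.array([c["k1"],0,0,0,0.])).reshape(480,640,2)
T=((np.dstack([x[...,0]*d,x[...,1]*d,d])-c["t"])@c["R"]-t)@R
print([np.round(T[r,323],1).tolist() for r in range(236,400,4)])
```

```text
mouth [-3.02910725  0.75011577 84.38992959] top edge [-2.51282322  0.74549158 84.38688571]
wells [-2.7667585   0.46903009 84.38992298]
foot [-5.88481376  0.93580871 74.00135147] [-5.70703327  0.92911284 73.99866195]
foot [-6.27024561  0.93765151 75.00145302] [-6.04541095  0.93092467 74.99875107]
foot [-6.65567745  0.9394943  76.00155458] [-6.38378862  0.93273651 75.99884019]
[[9.7, 0.8, 84.4], [-11.9, 0.9, 144.2], [-14.1, 0.9, 139.8], [6.3, 0.8, 68.4], [5.8, 0.8, 62.0], [6.9, 0.8, 51.7], [6.5, 0.8, 45.9], [6.5, 0.8, 39.6], [13.8, 0.7, 15.3], [13.1, 0.7, 11.9], [10.8, 0.7, 12.3], [9.1, 0.7, 11.3], [6.5, 0.7, 12.3], [11.4, 0.7, -2.5], [11.2, 0.7, -6.1], [11.5, 0.7, -10.6], [11.6, 0.7, -14.6], [11.2, 0.7, -17.3], [11.3, 0.7, -20.7], [10.9, 0.7, -23.3], [11.4, 0.7, -27.2], [11.5, 0.7, -30.2], [10.4, 0.7, -31.3], [10.3, 0.7, -33.8], [8.5, 0.7, -33.6], [7.1, 0.7, -34.0], [5.4, 0.7, -33.9], [3.3, 0.7, -33.4], [2.1, 0.7, -34.1], [0.6, 0.7, -34.5], [-1.5, 0.7, -34.0], [-3.2, 0.7, -34.1], [-4.5, 0.7, -34.7], [-6.8, 0.7, -34.1], [-8.8, 0.7, -33.8], [-11.2, 0.7, -33.2], [-12.4, 0.7, -34.0], [-14.2, 0.7, -34.1], [-17.0, 0.7, -33.0], [-215.2, 1.0, 189.7], [-221.3, 1.0, 189.8]]
```

```bash
python3 -m inch '[{"gripper":255,"linear":[0.07,-0.01,0.4],"dr":[0,0,0]},{"gripper":255,"linear":[0.07,-0.01,0.8],"dr":[0,0,0]},{"gripper":255,"linear":[0.07,-0.01,0.9],"dr":[0,0,0]},{"gripper":255,"linear":[0.07,-0.01,1.0],"dr":[0,0,0]},{"gripper":255,"linear":[0.07,-0.01,1.1],"dr":[0,0,0]},{"gripper":255,"linear":[0.07,-0.01,1.2],"dr":[0,0,0]}]' 25
python3 -m inch '[{"gripper":255,"linear":[0,0,0.1],"dr":[0,0,0]},{"gripper":255,"linear":[0,0,0.2],"dr":[0,0,0]},{"gripper":255,"linear":[0,0,0.2],"dr":[0,0,0]}]'
```

```text
time: 7.15
tool_pos: [556.8, 8.9, 177.3]
tool_rot: [0.0, -0.468, 0.883, -0.0]
contact_force: [-0.4, 0.0, -2.5]
gripper_width: 28.5
finger_force: 59.9
time: 7.45
tool_pos: [556.8, 8.9, 175.2]
tool_rot: [0.0, -0.468, 0.883, 0.0]
contact_force: [1.0, 0.4, -2.0]
gripper_width: 28.4
finger_force: 59.9
```

```bash
python3 -m inch '[{"gripper":255,"linear":[0,0,0.2],"dr":[0,0,0]},{"gripper":255,"linear":[0,0,0.4],"dr":[0,0,0]},{"gripper":255,"linear":[0,0,0.6],"dr":[0,0,0]},{"gripper":255,"linear":[0,0,0.8],"dr":[0,0,0]},{"gripper":255,"linear":[0,0,1.0],"dr":[0,0,0]},{"gripper":255,"linear":[0,0,1.0],"dr":[0,0,0]}]' 20
```

```text
time: 8.05
tool_pos: [556.8, 8.9, 165.0]
tool_rot: [-0.0, -0.469, 0.883, 0.0]
contact_force: [0.3, -0.1, -2.3]
gripper_width: 28.9
finger_force: 59.9
```

```bash
python3 -m inch '[{"gripper":255,"linear":[0,0,0.3],"dr":[0,0,0]},{"gripper":255,"linear":[0,0,0.6],"dr":[0,0,0]},{"gripper":255,"linear":[0,0,0.9],"dr":[0,0,0]},{"gripper":255,"linear":[0,0,1.2],"dr":[0,0,0]},{"gripper":255,"linear":[0,0,1.2],"dr":[0,0,0]}]' 20; python3 -c "
from h import *
s,t,R=state();print(s['ft_torque'],s['contact_force'])"
```

```text
time: 8.55
tool_pos: [556.8, 8.9, 152.8]
tool_rot: [-0.0, -0.469, 0.883, 0.0]
contact_force: [2.3, 1.6, -2.6]
gripper_width: 28.6
finger_force: 59.9
[ 0.15824735 -0.4166003  -0.02744752] [ 2.34552586  1.57964627 -2.62813794]
```

```bash
python3 -m inch '[{"gripper":255,"linear":[-0.04,0,0],"dr":[0,0,0]},{"gripper":255,"linear":[-0.04,0,0.3],"dr":[0,0,0]},{"gripper":255,"linear":[-0.04,0,0.6],"dr":[0,0,0]},{"gripper":255,"linear":[-0.04,0,0.9],"dr":[0,0,0]},{"gripper":255,"linear":[-0.04,0,1.2],"dr":[0,0,0]},{"gripper":255,"linear":[-0.04,0,1.2],"dr":[0,0,0]}]' 20; python3 -c "
from h import *
s,t,R=state();print(s['ft_torque'],s['contact_force'],R.T@s['contact_force'])"
```

```text
time: 9.15
tool_pos: [556.9, 9.2, 140.8]
tool_rot: [-0.0, -0.468, 0.883, 0.0]
contact_force: [1.0, -0.1, -3.0]
gripper_width: 28.5
finger_force: 59.9
[ 0.0775257  -0.20621284  0.00652093] [ 1.0199981  -0.06465557 -3.00658081] [-0.51917316 -0.88208547  3.00607537]
```

```bash
python3 -m inch '[{"gripper":255,"linear":[0,0,0.2],"dr":[0,0,0]},{"gripper":255,"linear":[0,0,0.4],"dr":[0,0,0]},{"gripper":255,"linear":[0,0,0.4],"dr":[0,0,0]}]'
for i in 1 2; do :; done
python3 -m inch '[{"gripper":255,"linear":[0,0,0.1],"dr":[0,0,0]},{"gripper":255,"linear":[0,0,0.2],"dr":[0,0,0]},{"gripper":255,"linear":[0,0,0.2],"dr":[0,0,0]}]'
python3 -m inch '[{"gripper":255,"linear":[0,0,0.1],"dr":[0,0,0]},{"gripper":255,"linear":[0,0,0.1],"dr":[0,0,0]}]'
```

```text
time: 9.45
tool_pos: [557.0, 9.2, 137.1]
tool_rot: [-0.0, -0.469, 0.883, 0.0]
contact_force: [0.3, 0.4, -1.5]
gripper_width: 28.4
finger_force: 59.9
time: 9.75
tool_pos: [557.0, 9.2, 135.2]
tool_rot: [-0.0, -0.469, 0.883, 0.0]
contact_force: [-0.0, 0.7, -1.7]
gripper_width: 28.9
finger_force: 59.9
time: 9.95
tool_pos: [557.0, 9.2, 134.2]
tool_rot: [0.0, -0.468, 0.883, 0.0]
contact_force: [0.5, 0.3, -1.8]
gripper_width: 28.6
finger_force: 59.9
```

```bash
python3 -m inch '[{"gripper":255,"linear":[0,0,0.05],"dr":[0,0,0]},{"gripper":255,"linear":[0,0,0.1],"dr":[0,0,0]},{"gripper":255,"linear":[0,0,0.1],"dr":[0,0,0]}]'
```

```text
time: 10.25
tool_pos: [557.0, 9.2, 133.2]
tool_rot: [0.0, -0.469, 0.883, 0.0]
contact_force: [0.6, 1.0, -2.0]
gripper_width: 28.7
finger_force: 59.9
```

```bash
python3 -m inch '[{"gripper":255,"linear":[0,0,0.05],"dr":[0,0,0]},{"gripper":255,"linear":[0,0,0.1],"dr":[0,0,0]},{"gripper":255,"linear":[0,0,0.1],"dr":[0,0,0]}]'
```

```text
time: 10.55
tool_pos: [557.0, 9.2, 132.2]
tool_rot: [0.0, -0.469, 0.883, 0.0]
contact_force: [0.1, 0.3, -1.6]
gripper_width: 28.9
finger_force: 59.9
```

```bash
python3 -m inch '[{"gripper":255,"linear":[0,0,0.04],"dr":[0,0,0]},{"gripper":255,"linear":[0,0,0.08],"dr":[0,0,0]},{"gripper":255,"linear":[0,0,0.08],"dr":[0,0,0]}]'
```

```text
time: 10.85
tool_pos: [557.0, 9.2, 131.4]
tool_rot: [0.0, -0.469, 0.883, 0.0]
contact_force: [0.5, 0.1, -2.0]
gripper_width: 28.6
finger_force: 59.9
```

```bash
python3 -m inch '[{"gripper":255,"linear":[0,0,0.04],"dr":[0,0,0]},{"gripper":255,"linear":[0,0,0.08],"dr":[0,0,0]},{"gripper":255,"linear":[0,0,0.08],"dr":[0,0,0]}]'
```

```text
time: 11.15
tool_pos: [557.0, 9.2, 130.6]
tool_rot: [0.0, -0.469, 0.883, 0.0]
contact_force: [0.4, 0.7, -1.2]
gripper_width: 29.0
finger_force: 59.9
```

```bash
python3 -m inch '[{"gripper":255,"linear":[0,0,0.04],"dr":[0,0,0]},{"gripper":255,"linear":[0,0,0.07],"dr":[0,0,0]},{"gripper":255,"linear":[0,0,0.07],"dr":[0,0,0]}]'
```

```text
time: 11.45
tool_pos: [557.0, 9.2, 130.0]
tool_rot: [0.0, -0.469, 0.883, 0.0]
contact_force: [0.6, -0.4, -1.4]
gripper_width: 28.5
finger_force: 59.9
```

```bash
python3 -m inch '[{"gripper":255,"linear":[0,0,0.03],"dr":[0,0,0]},{"gripper":255,"linear":[0,0,0.06],"dr":[0,0,0]},{"gripper":255,"linear":[0,0,0.06],"dr":[0,0,0]}]'
```

```text
time: 11.75
tool_pos: [557.0, 9.2, 129.3]
tool_rot: [0.0, -0.468, 0.883, 0.0]
contact_force: [1.3, -0.1, -2.1]
gripper_width: 28.7
finger_force: 59.9
```

```bash
python3 -m inch '[{"gripper":255,"linear":[0,0,0.03],"dr":[0,0,0]},{"gripper":255,"linear":[0,0,0.06],"dr":[0,0,0]},{"gripper":255,"linear":[0,0,0.06],"dr":[0,0,0]}]'
```

```text
time: 12.05
tool_pos: [557.0, 9.2, 128.8]
tool_rot: [0.0, -0.469, 0.883, 0.0]
contact_force: [0.6, 0.0, -1.4]
gripper_width: 28.5
finger_force: 59.9
```

```bash
python3 -m inch '[{"gripper":255,"linear":[0,0,0.03],"dr":[0,0,0]},{"gripper":255,"linear":[0,0,0.05],"dr":[0,0,0]},{"gripper":255,"linear":[0,0,0.05],"dr":[0,0,0]}]'
```

```text
time: 12.35
tool_pos: [557.0, 9.2, 128.3]
tool_rot: [0.0, -0.469, 0.883, 0.0]
contact_force: [0.5, 0.1, -1.9]
gripper_width: 28.8
finger_force: 59.9
```

```bash
python3 -m inch '[{"gripper":255,"linear":[0,0,0.03],"dr":[0,0,0]},{"gripper":255,"linear":[0,0,0.06],"dr":[0,0,0]},{"gripper":255,"linear":[0,0,0.06],"dr":[0,0,0]}]'
```

```text
time: 12.65
tool_pos: [557.0, 9.2, 127.7]
tool_rot: [0.0, -0.468, 0.883, 0.0]
contact_force: [0.3, -0.6, -1.3]
gripper_width: 28.9
finger_force: 59.9
```

```bash
python3 -m inch '[{"gripper":255,"linear":[0,0,0.03],"dr":[0,0,0]},{"gripper":255,"linear":[0,0,0.05],"dr":[0,0,0]},{"gripper":255,"linear":[0,0,0.05],"dr":[0,0,0]}]'
```

```text
time: 12.95
tool_pos: [557.0, 9.2, 127.2]
tool_rot: [0.0, -0.469, 0.883, 0.0]
contact_force: [0.4, -0.6, -1.4]
gripper_width: 28.3
finger_force: 59.9
```

```bash
python3 -m inch '[{"gripper":255,"linear":[0,0,0.03],"dr":[0,0,0]},{"gripper":255,"linear":[0,0,0.05],"dr":[0,0,0]},{"gripper":255,"linear":[0,0,0.05],"dr":[0,0,0]}]'
```

```text
time: 13.25
tool_pos: [557.0, 9.2, 126.8]
tool_rot: [0.0, -0.469, 0.883, -0.0]
contact_force: [-0.2, 0.5, 0.9]
gripper_width: 28.6
finger_force: 60.1
```

Contact felt: about 2.6 N at TCP z 126.8, so the collar is roughly 5 mm above the face. I'll start turning clockwise with 12 mm lead, pivoting about the lifter's axis, which lies about 3.2 mm behind the TCP in tool x.

```bash
python3 -m inch '[{"gripper":255,"linear":[-0.003,0.045,0.02],"dr":[0,0,8]},{"gripper":255,"linear":[-0.012,0.088,0.045],"dr":[0,0,16]},{"gripper":255,"linear":[-0.028,0.13,0.07],"dr":[0,0,24]},{"gripper":255,"linear":[-0.028,0.13,0.07],"dr":[0,0,24]}]'; python3 -c "
from h import *
s,t,R=state();print(s['q'][5],s['ft_torque'],s['contact_force'],R.T@s['contact_force'])"
```

```text
time: 13.65
tool_pos: [556.2, 10.1, 126.0]
tool_rot: [0.0, -0.274, 0.962, -0.0]
contact_force: [0.7, 0.1, 0.2]
gripper_width: 29.0
finger_force: 60.1
-2.225604571965466 [-0.04007649 -0.12004256  0.02390079] [0.72323768 0.05253197 0.22876399] [-0.6426678  -0.33600425 -0.22857067]
```

```bash
python3 -m inch '[{"gripper":255,"linear":[-0.003,0.045,0.027],"dr":[0,0,8]},{"gripper":255,"linear":[-0.012,0.088,0.053],"dr":[0,0,16]},{"gripper":255,"linear":[-0.028,0.13,0.08],"dr":[0,0,24]},{"gripper":255,"linear":[-0.049,0.17,0.107],"dr":[0,0,32]},{"gripper":255,"linear":[-0.075,0.206,0.133],"dr":[0,0,40]},{"gripper":255,"linear":[-0.075,0.206,0.133],"dr":[0,0,40]}]'; python3 -c "
from h import *
s,t,R=state();print(s['q'][5],s['ft_torque'],s['contact_force'],R.T@s['contact_force'])"
```

```text
time: 14.25
tool_pos: [555.6, 12.4, 124.7]
tool_rot: [-0.0, 0.07, 0.998, 0.0]
contact_force: [-0.3, 0.7, -0.0]
gripper_width: 28.5
finger_force: 60.1
-1.527542658507997 [ 0.05614479  0.02026183 -0.04826364] [-0.288595    0.72161377 -0.04985712] [0.38651896 0.67424193 0.05000161]
```

```bash
python3 -m inch '[{"gripper":255,"linear":[-0.003,0.045,0.027],"dr":[0,0,8]},{"gripper":255,"linear":[-0.012,0.088,0.053],"dr":[0,0,16]},{"gripper":255,"linear":[-0.028,0.13,0.08],"dr":[0,0,24]},{"gripper":255,"linear":[-0.049,0.17,0.107],"dr":[0,0,32]},{"gripper":255,"linear":[-0.075,0.206,0.133],"dr":[0,0,40]},{"gripper":255,"linear":[-0.075,0.206,0.133],"dr":[0,0,40]}]'; python3 -c "
from h import *
s,t,R=state();print(s['q'][5],s['ft_torque'],s['contact_force'],R.T@s['contact_force'])"
```

```text
time: 14.85
tool_pos: [556.7, 14.3, 123.3]
tool_rot: [-0.0, 0.406, 0.914, 0.0]
contact_force: [0.1, 0.5, -0.3]
gripper_width: 28.3
finger_force: 60.1
-0.8281697109910682 [ 0.03234034 -0.06183939 -0.03733469] [ 0.07456415  0.48216526 -0.30078719] [0.3076688  0.37860684 0.30085355]
```

```bash
python3 -m inch '[{"gripper":255,"linear":[-0.003,0.045,0.027],"dr":[0,0,8]},{"gripper":255,"linear":[-0.012,0.088,0.053],"dr":[0,0,16]},{"gripper":255,"linear":[-0.028,0.13,0.08],"dr":[0,0,24]},{"gripper":255,"linear":[-0.028,0.13,0.08],"dr":[0,0,24]}]'; python3 -c "
from h import *
s,t,R=state();print(s['q'][5],s['ft_torque'],s['contact_force'],R.T@s['contact_force'])
import pickle
c=vision.calibration('wrist');p,d=vision.camera('wrist')
v,u=np.mgrid[0:480,0:640];x=cv2.undistortPoints(np.dstack([u,v]).reshape(-1,1,2).astype(float),c['intrinsics'],np.array([c['k1'],0,0,0,0.])).reshape(480,640,2)
T=((np.dstack([x[...,0]*d,x[...,1]*d,d])-c['t'])@c['R']-t)@R
print([np.round(T[r,323],1).tolist() for r in range(220,400,5)])
"
```

```text
time: 15.25
tool_pos: [557.8, 14.9, 122.4]
tool_rot: [-0.0, 0.586, 0.81, 0.0]
contact_force: [-0.4, -0.1, -0.5]
gripper_width: 28.6
finger_force: 60.1
-0.40941345647876126 [ 0.03431793 -0.02083271  0.00936483] [-0.35472278 -0.13471047 -0.48168375] [-0.01727096 -0.37903459  0.48169377]
[[39.4, 0.3, 17.3], [36.7, 0.3, 18.2], [34.2, 0.3, 18.2], [31.8, 0.3, 17.6], [29.1, 0.3, 18.2], [26.5, 0.3, 18.1], [24.4, 0.3, 16.8], [21.4, 0.3, 17.9], [18.5, 0.3, 18.6], [16.2, 0.3, 17.5], [15.0, 0.3, 13.9], [12.9, 0.3, 12.6], [10.7, 0.3, 11.6], [7.7, 0.3, 12.3], [13.4, 0.3, -5.2], [12.8, 0.3, -8.9], [12.7, 0.3, -13.5], [12.9, 0.3, -18.1], [13.0, 0.3, -22.4], [13.0, 0.3, -26.3], [12.8, 0.3, -29.6], [12.7, 0.3, -33.0], [11.3, 0.3, -34.1], [9.1, 0.3, -33.9], [7.5, 0.3, -34.7], [5.4, 0.3, -34.6], [2.9, 0.3, -34.2], [0.8, 0.3, -34.3], [-1.6, 0.3, -34.0], [-3.8, 0.3, -34.1], [-6.6, 0.3, -33.3], [-7.9, 0.3, -34.6], [-10.9, 0.3, -33.7], [-12.5, 0.3, -34.7], [-65.3, 0.3, 23.1], [-68.8, 0.3, 22.9]]
```

```bash
python3 -m inch '[{"gripper":255,"linear":[-0.001,0.014,0.013],"dr":[0,0,4]},{"gripper":255,"linear":[-0.002,0.028,0.027],"dr":[0,0,8]},{"gripper":255,"linear":[-0.002,0.028,0.027],"dr":[0,0,8]}]'; python3 -c "
from h import *
s,t,R=state();print(s['q'][5],s['ft_torque'],s['contact_force'],R.T@s['contact_force'])"
```

```text
time: 15.6
tool_pos: [558.0, 15.0, 122.2]
tool_rot: [-0.0, 0.641, 0.767, 0.0]
contact_force: [-0.4, 0.2, -1.9]
gripper_width: 28.3
finger_force: 60.1
-0.2704357743301695 [-0.03190098 -0.00324443 -0.01030071] [-0.37390833  0.20930534 -1.87617901] [ 0.27227054 -0.33067409  1.87621621]
```

```bash
python3 -m inch '[{"gripper":255,"linear":[0,0.014,0.013],"dr":[0,0,4]},{"gripper":255,"linear":[0,0.014,0.013],"dr":[0,0,4]}]'; python3 -c "
from h import *
s,t,R=state();print(s['q'][5],s['ft_torque'],s['contact_force'],R.T@s['contact_force'])"
```

```text
time: 15.8
tool_pos: [558.2, 15.0, 122.1]
tool_rot: [-0.0, 0.668, 0.744, 0.0]
contact_force: [0.1, -0.4, -1.5]
gripper_width: 28.6
finger_force: 60.1
-0.19950504456783713 [0.02939525 0.00403226 0.03417735] [ 0.06417182 -0.44880711 -1.46844254] [-0.45321484  0.01550071  1.46840913]
```

```bash
python3 -m inch '[{"gripper":255,"linear":[0,0.014,0.013],"dr":[0,0,4]},{"gripper":255,"linear":[0,0.014,0.013],"dr":[0,0,4]}]'; python3 -c "
from h import *
s,t,R=state();print(s['q'][5],s['ft_torque'],s['contact_force'][2])"
```

```text
time: 16.0
tool_pos: [558.4, 15.0, 122.0]
tool_rot: [-0.0, 0.694, 0.72, 0.0]
contact_force: [0.0, 0.0, -1.3]
gripper_width: 28.8
finger_force: 60.1
-0.12877675222684612 [-0.00064801  0.04155973  0.06381394] -1.2723736489360071
```

```bash
python3 -m inch '[{"gripper":255,"linear":[0,0.014,0.013],"dr":[0,0,4]},{"gripper":255,"linear":[0,0.014,0.013],"dr":[0,0,4]}]'; python3 -c "
from h import *
s,t,R=state();print(s['q'][5],s['ft_torque'],s['contact_force'][2])"
```

```text
time: 16.2
tool_pos: [558.5, 15.0, 121.8]
tool_rot: [-0.0, 0.719, 0.695, 0.0]
contact_force: [-0.4, -0.3, -1.4]
gripper_width: 28.4
finger_force: 60.1
-0.058418801474565796 [-0.02337446 -0.08067965  0.01813535] -1.422141352586509
```

```bash
python3 -m inch '[{"gripper":255,"linear":[0,0.014,0.013],"dr":[0,0,4]},{"gripper":255,"linear":[0,0.014,0.013],"dr":[0,0,4]}]'; python3 -c "
from h import *
s,t,R=state();print(s['q'][5],s['ft_torque'],s['contact_force'][2])"
```

```text
time: 16.4
tool_pos: [558.7, 15.0, 121.8]
tool_rot: [-0.0, 0.743, 0.67, 0.0]
contact_force: [-0.1, -0.2, -0.6]
gripper_width: 28.7
finger_force: 60.1
0.011698012241847772 [ 0.04830626 -0.03901025 -0.02958231] -0.6495003474017244
```

```bash
python3 -m inch '[{"gripper":255,"linear":[0,0.014,0.013],"dr":[0,0,4]},{"gripper":255,"linear":[0,0.014,0.013],"dr":[0,0,4]}]'; python3 -c "
from h import *
s,t,R=state();print(t,s['ft_torque'],s['contact_force'][2])"
```

```text
time: 16.6
tool_pos: [558.9, 15.0, 121.7]
tool_rot: [0.0, 0.766, 0.643, 0.0]
contact_force: [-0.9, 0.3, 0.8]
gripper_width: 28.3
finger_force: 60.1
[558.88990691  14.95341026 121.74545174] [ 0.01399729  0.05028653 -0.00400107] 0.7924844195936189
```

```bash
python3 -m inch '[{"gripper":255,"linear":[0,0.014,0.013],"dr":[0,0,4]},{"gripper":255,"linear":[0,0.014,0.013],"dr":[0,0,4]}]'; python3 -c "
from h import *
s,t,R=state();print(t,s['ft_torque'],s['contact_force'][2])"
```

```text
time: 16.8
tool_pos: [559.0, 14.9, 121.7]
tool_rot: [0.0, 0.788, 0.616, 0.0]
contact_force: [-0.6, -1.0, 3.0]
gripper_width: 28.8
finger_force: 60.2
[559.04328653  14.89399696 121.69940955] [-0.15935484  0.0970819  -0.05493485] 3.0263593559636375
```

```bash
python3 -m inch '[{"gripper":255,"linear":[0,0.014,0.013],"dr":[0,0,4]},{"gripper":255,"linear":[0,0.014,0.013],"dr":[0,0,4]}]'; python3 -c "
from h import *
s,t,R=state();print(t,s['ft_torque'],s['contact_force'][2])
c=vision.calibration('wrist');p,d=vision.camera('wrist')
v,u=np.mgrid[0:480,0:640];x=cv2.undistortPoints(np.dstack([u,v]).reshape(-1,1,2).astype(float),c['intrinsics'],np.array([c['k1'],0,0,0,0.])).reshape(480,640,2)
T=((np.dstack([x[...,0]*d,x[...,1]*d,d])-c['t'])@c['R']-t)@R
print([np.round(T[r,323],1).tolist() for r in range(225,300,5)],np.median(T[315:340,315:330,2]),np.median(T[220:250,315:330,2]))
cv2.imwrite('pics/w6.png',cv2.resize(p[200:330,220:430],None,fx=3.5,fy=3.5,interpolation=cv2.INTER_CUBIC)[:,:,::-1])"
```

```text
time: 17.0
tool_pos: [559.3, 14.8, 121.7]
tool_rot: [0.0, 0.809, 0.588, 0.0]
contact_force: [-0.6, -1.1, 6.1]
gripper_width: 28.5
finger_force: 60.5
[559.2596718   14.84751625 121.72714736] [-0.23392485  0.21690414 -0.02232813] 6.07712551985977
[[36.7, -0.3, 17.9], [34.2, -0.3, 17.8], [31.9, -0.3, 17.1], [29.6, -0.3, 16.4], [19.5, -0.3, 39.2], [20.0, -0.3, 29.2], [19.7, -0.3, 22.3], [18.5, -0.3, 18.2], [16.5, -0.3, 16.5], [14.7, -0.3, 14.4], [13.4, -0.3, 11.2], [10.6, -0.3, 11.6], [7.6, -0.3, 12.2], [13.2, -0.3, -5.0], [13.0, -0.3, -9.6]] -33.25125882962936 17.6413233304361
```

View pics/w6.png

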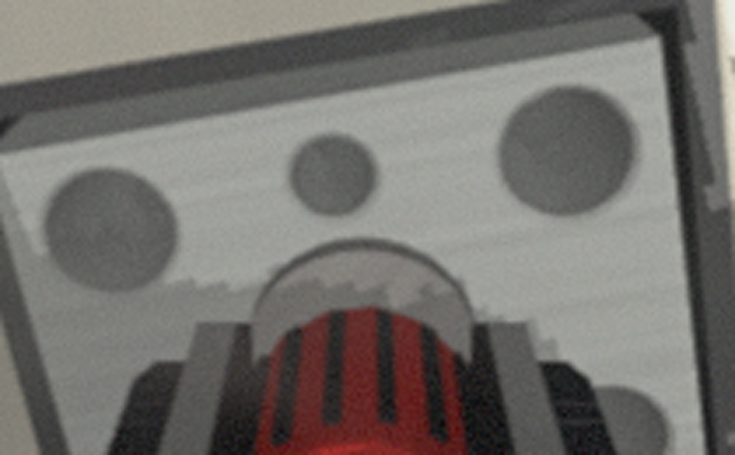

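```bash
python3 -m inch '[{"gripper":255,"linear":[0,0.014,-0.02],"dr":[0,0,4]},{"gripper":255,"linear":[0,0.014,-0.03],"dr":[0,0,4]}]'; python3 -c "
from h import *
s,t,R=state();print(t,s['ft_torque'],s['contact_force'][2])"
```

```text
time: 17.25
tool_pos: [559.3, 14.9, 121.7]
tool_rot: [0.0, 0.829, 0.559, 0.0]
contact_force: [0.5, -1.9, 0.8]
gripper_width: 28.7
finger_force: 60.5
[559.34122873  14.89325437 121.72354535] [-0.16170624 -0.01011666 -0.009912  ] 0.8395776226244611
```

```bash
python3 -m inch '[{"gripper":255,"linear":[0,0.014,0],"dr":[0,0,4]},{"gripper":255,"linear":[0,0.014,0],"dr":[0,0,4]}]'; python3 -c "
from h import *
s,t,R=state();print(t,s['ft_torque'],s['contact_force'][2])"
```

```text
time: 17.45
tool_pos: [559.5, 14.8, 121.7]
tool_rot: [0.0, 0.848, 0.53, 0.0]
contact_force: [0.4, -1.3, 2.0]
gripper_width: 28.4
finger_force: 60.3
[559.45429714  14.82250631 121.69521486] [-0.19536517  0.03562215 -0.06781607] 2.020365040575995
```

```bash
python3 -m inch '[{"gripper":255,"linear":[0,0.014,0],"dr":[0,0,4]},{"gripper":255,"linear":[-0.002,0.021,0],"dr":[0,0,6]},{"gripper":255,"linear":[-0.002,0.021,0],"dr":[0,0,6]}]'; python3 -c "
from h import *
s,t,R=state();print(t,s['ft_torque'],s['contact_force'][2])"
```

```text
time: 17.75
tool_pos: [559.6, 14.7, 121.7]
tool_rot: [0.0, 0.874, 0.485, 0.0]
contact_force: [0.4, -2.6, 3.1]
gripper_width: 28.5
finger_force: 60.3
[559.58245001  14.69396621 121.65743627] [-0.30004383  0.06875935  0.03482371] 3.1055862768868896
```

```bash
python3 -m inch '[{"gripper":255,"linear":[0,0.014,0],"dr":[0,0,4]},{"gripper":255,"linear":[-0.002,0.021,0],"dr":[0,0,6]},{"gripper":255,"linear":[-0.002,0.021,0],"dr":[0,0,6]}]'; python3 -c "
from h import *
s,t,R=state();print(t,s['ft_torque'],s['contact_force'][2])"
```

```text
time: 18.05
tool_pos: [559.6, 14.6, 121.7]
tool_rot: [-0.0, 0.899, 0.439, 0.0]
contact_force: [-1.2, -1.9, 3.7]
gripper_width: 28.6
finger_force: 60.3
[559.64169748  14.64564647 121.6739811 ] [-0.14492772  0.2500898   0.10744333] 3.744042281920852
```

```bash
python3 -m inch '[{"gripper":255,"linear":[0,0.01,0],"dr":[0,0,3]},{"gripper":255,"linear":[0,0.01,0],"dr":[0,0,3]},{"gripper":255,"linear":[0,0.01,0],"dr":[0,0,3]}]'; python3 -c "
from h import *
s,t,R=state();print(t,s['ft_torque'],s['contact_force'],s['q'])"
```

```text
time: 18.35
tool_pos: [559.7, 14.6, 121.7]
tool_rot: [-0.0, 0.91, 0.415, -0.0]
contact_force: [-0.1, -0.8, 3.2]
gripper_width: 28.6
finger_force: 60.3
[559.65699737  14.6319751  121.66311109] [-0.00069494  0.30469312  0.01821312] [-0.07377081 -0.80596269  3.22889018] [-9.19527718e-02  5.36269710e-01  1.83218443e+00  3.34785678e-04
  7.73353902e-01  6.22481501e-01]
```

Run:
```python
from h import *
c=vision.calibration('wrist');s,t,R=state();p,d=vision.camera('wrist')
g=cv2.medianBlur(cv2.cvtColor(p,cv2.COLOR_RGB2GRAY),3)
cv2.imwrite('pics/w7.png',p[:,:,::-1]);print(t,R.round(3))
ci=cv2.HoughCircles(g,cv2.HOUGH_GRADIENT,1.2,15,param1=80,param2=16,minRadius=9,maxRadius=24)[0]
for x,y,r in ci:
    if y<360: print(x,y,r,plane(c,(x,y),105).round(1))
v,u=np.mgrid[0:480,0:640];x=cv2.undistortPoints(np.dstack([u,v]).reshape(-1,1,2).astype(float),c['intrinsics'],np.array([c['k1'],0,0,0,0.])).reshape(480,640,2)
W=((np.dstack([x[...,0]*d,x[...,1]*d,d])-c['t'])@c['R'])
T=(W-t)@R
m=(abs(T[...,2]-17.5)<2)&(np.hypot(T[...,0]+2,T[...,1])>20)&(np.hypot(T[...,0]+2,T[...,1])<34)
A=T[m];B=np.c_[A[:,:2],np.ones(len(A))];k=np.linalg.lstsq(B,A[:,2],rcond=None)[0];print("face z=",k, len(A))
m=red(p)&(abs(T[...,2]+34)<2.5)&(p[...,0]>110);A=T[m];print("knob top",A.mean(0),len(A),A.min(0),A.max(0))
B=np.c_[A[:,:2],np.ones(len(A))];print(np.linalg.lstsq(B,A[:,2],rcond=None)[0])
m=(abs(T[...,2]-12)<1.5)&(np.hypot(T[...,0]+2,T[...,1])<16)&(T[...,0]>5);A=T[m];print("collar",A.mean(0),len(A),A.max(0),A.min(0))
```

```text
[559.65699737  14.6319751  121.66311109] [[ 0.655  0.755 -0.   ]
 [ 0.755 -0.655  0.   ]
 [ 0.    -0.    -1.   ]]
112.200005 42.600002 23.279999 [568.5 160.  105. ]
245.40001 293.40002 20.52 [529.6  41.5 105. ]
402.6 304.2 19.2 [586.7 -16.2 105. ]
357.0 226.20001 18.960001 [595.2  31.7 105. ]
72.600006 28.2 23.279999 [560.2 174.7 105. ]
65.4 94.200005 21.960001 [537.2 161.  105. ]
82.200005 53.4 23.279999 [555.7 166.  105. ]
315.0 293.40002 23.279999 [556.5  18.2 105. ]
39.0 114.600006 23.279999 [521.3 163.9 105. ]
226.20001 282.6 16.44 [526.4  52.2 105. ]
331.80002 291.0 23.279999 [563.9  13.6 105. ]
131.40001 29.400002 18.960001 [578.3 157.7 105. ]
298.2 253.8 12.84 [564.5  39.8 105. ]
75.0 82.200005 21.960001 [544.3 161.1 105. ]
371.40002 322.2 20.400002 [567.9 -13.9 105. ]
346.2 198.6 19.32 [599.9  45.4 105. ]
59.4 21.0 18.0 [558.2 180.1 105. ]
89.4 66.600006 17.880001 [553.9 160.7 105. ]
273.0 325.80002 23.279999 [527.2  18.5 105. ]
25.800001 103.8 20.64 [520.6 170.6 105. ]
419.40002 336.6 15.120001 [581.9 -37.7 105. ]
9.0 87.0 16.44 [520.7 179.8 105. ]
49.800003 65.4 23.279999 
[... 370 characters left out ...]
0001 16.560001 [607.2  32.9 105. ]
48.600002 129.0 14.04 [519.5 157.3 105. ]
73.8 66.600006 11.04 [548.9 165.3 105. ]
347.40002 160.20001 13.32 [611.5  58.5 105. ]
449.40002 297.0 9.84 [607.4 -28.8 105. ]
387.00003 223.8 9.6 [606.9  23.2 105. ]
426.6 298.2 13.8 [598.1 -21.6 105. ]
33.0 36.600002 11.16 [545.1 184.3 105. ]
face z= [ 4.29896081e-03 -3.66195941e-04  1.69347425e+01] 3852
knob top [ -0.70168922  -0.68914403 -34.04989603] 3740 [-15.48170506 -14.50080421 -36.01596309] [ 12.7559688   13.42887135 -32.0904535 ]
[ 6.28726051e-03 -9.39347216e-04 -3.40461317e+01]
collar [ 8.95386048  0.02296808 11.95423114] 648 [13.90961196 14.27861358 13.49844309] [  5.06521447 -13.95302482  10.51049465]
```

View pics/w7.png

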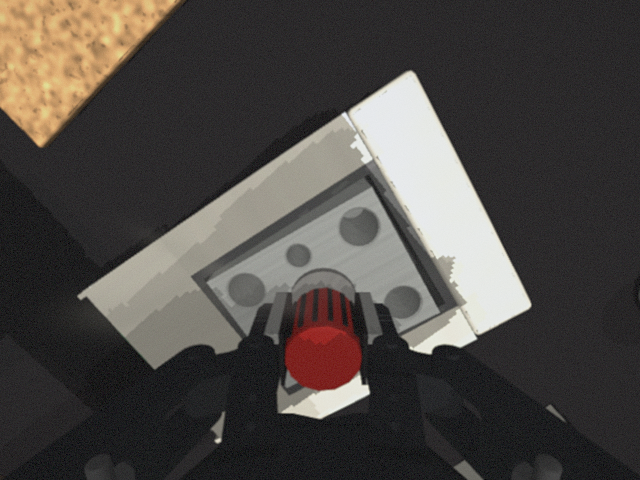

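Both wells moved with the face plane, and the collar bottom (16.95) now matches the block face (16.93) in depth. The lifter is home and straight. I'll grip firmer and test the lift.

```bash
python3 -m inch '[{"gripper":255,"linear":[0,0,0],"dr":[0,0,0]},{"gripper":255,"linear":[0,0,0],"dr":[0,0,0]},{"gripper":255,"linear":[0,0,-0.1],"dr":[0,0,0]},{"gripper":255,"linear":[0,0,-0.2],"dr":[0,0,0]},{"gripper":255,"linear":[0,0,-0.4],"dr":[0,0,0]},{"gripper":255,"linear":[0,0,-0.6],"dr":[0,0,0]},{"gripper":255,"linear":[0,0,-0.8],"dr":[0,0,0]},{"gripper":255,"linear":[0,0,-0.8],"dr":[0,0,0]}]' 100
```

```text
time: 19.2
tool_pos: [559.6, 14.6, 129.8]
tool_rot: [-0.0, 0.91, 0.414, -0.0]
contact_force: [0.6, -0.3, -10.1]
gripper_width: 27.9
finger_force: 99.2
```

```bash
python3 -m inch '[{"gripper":255,"linear":[0,0,-1],"dr":[0,0,0]},{"gripper":255,"linear":[0,0,-2.2],"dr":[0,0,0]},{"gripper":255,"linear":[0,0,-3.5],"dr":[0,0,0]},{"gripper":255,"linear":[0,0,-5],"dr":[0,0,0]},{"gripper":255,"linear":[0,0,-6.5],"dr":[0,0,0]},{"gripper":255,"linear":[0,0,-8],"dr":[0,0,0]},{"gripper":255,"linear":[0,0,-9],"dr":[0,0,0]},{"gripper":255,"linear":[0,0,-9],"dr":[0,0,0]}]'
python3 - <<'E'
from h import *
s,t,R=state();print(t)
T=np.array([541.5,289.5,t[2]]);print(R.T@(T-t)/10)
c=vision.calibration('wrist');p,d=vision.camera('wrist')
v,u=np.mgrid[0:480,0:640];x=cv2.undistortPoints(np.dstack([u,v]).reshape(-1,1,2).astype(float),c['intrinsics'],np.array([c['k1'],0,0,0,0.])).reshape(480,640,2)
Q=(((np.dstack([x[...,0]*d,x[...,1]*d,d])-c['t'])@c['R'])-t)@R
m=(abs(Q[...,2]-17)<5)&(np.hypot(Q[...,0]+2,Q[...,1])>20)&(np.hypot(Q[...,0]+2,Q[...,1])<34)
A=Q[m];B=np.c_[A[:,:2],np.ones(len(A))];print(np.linalg.lstsq(B,A[:,2],rcond=None)[0])
E
```

```text
time: 20.0
tool_pos: [560.1, 14.5, 221.6]
tool_rot: [0.001, 0.91, 0.414, 0.001]
contact_force: [-0.7, -0.3, -10.0]
gripper_width: 28.0
finger_force: 100.7
[560.12060823  14.53553183 221.56345906]
[ 1.94887901e+01 -1.94861187e+01 -9.88844468e-03]
[ 4.10363213e-03 -5.21994130e-03  1.71540124e+01]
```

```bash
python3 -m inch '[{"gripper":255,"linear":[1.5,-1.5,0],"dr":[0,0,0]},{"gripper":255,"linear":[4,-4,0],"dr":[0,0,0]},{"gripper":255,"linear":[7,-7,0],"dr":[0,0,0]},{"gripper":255,"linear":[10,-10,0],"dr":[0,0,0]},{"gripper":255,"linear":[13,-13,0],"dr":[0,0,0]},{"gripper":255,"linear":[16,-16,0],"dr":[0,0,0]},{"gripper":255,"linear":[18.5,-18.5,0],"dr":[0,0,0]},{"gripper":255,"linear":[19.5,-19.5,0],"dr":[0,0,0]}]'
python3 -m inch '[{"gripper":255,"linear":[0,0,1.5],"dr":[0,0,0]},{"gripper":255,"linear":[0,0,3.5],"dr":[0,0,0]},{"gripper":255,"linear":[0,0,6],"dr":[0,0,0]},{"gripper":255,"linear":[0,0,8.5],"dr":[0,0,0]},{"gripper":255,"linear":[0,0,10.5],"dr":[0,0,0]},{"gripper":255,"linear":[0,0,11.5],"dr":[0,0,0]},{"gripper":255,"linear":[0,0,11.5],"dr":[0,0,0]},{"gripper":255,"linear":[0,0,11.5],"dr":[0,0,0]}]'
python3 - <<'E'
from h import *
s,t,R=state();print(t)
c=vision.calibration('wrist');p,d=vision.camera('wrist')
v,u=np.mgrid[0:480,0:640];x=cv2.undistortPoints(np.dstack([u,v]).reshape(-1,1,2).astype(float),c['intrinsics'],np.array([c['k1'],0,0,0,0.])).reshape(480,640,2)
W=(np.dstack([x[...,0]*d,x[...,1]*d,d])-c['t'])@c['R'];Q=(W-t)@R
m=(abs(Q[...,2]-17)<5)&(np.hypot(Q[...,0]+2,Q[...,1])>20)&(np.hypot(Q[...,0]+2,Q[...,1])<34)
A=Q[m];B=np.c_[A[:,:2],np.ones(len(A))];print(np.linalg.lstsq(B,A[:,2],rcond=None)[0])
c=vision.calibration('scene');p,d=vision.camera('scene');h=cv2.cvtColor(p,cv2.COLOR_RGB2HSV).astype(int)
E
```

```text
time: 20.85
tool_pos: [540.1, 292.6, 218.6]
tool_rot: [-0.0, 0.91, 0.415, -0.001]
contact_force: [0.4, 0.4, -10.5]
gripper_width: 28.0
finger_force: 100.9
time: 21.65
tool_pos: [541.5, 289.7, 105.2]
tool_rot: [0.0, 0.91, 0.414, 0.0]
contact_force: [1.2, -0.6, -9.3]
gripper_width: 28.3
finger_force: 100.6
[541.51829482 289.6623791  105.15698306]
[ 4.92877055e-03 -3.80918075e-03  1.71516288e+01]
```

```bash
python3 -m inch '[{"gripper":255,"linear":[0,0,0.4],"dr":[0,0,0]},{"gripper":255,"linear":[0,0,0.8],"dr":[0,0,0]},{"gripper":255,"linear":[0,0,1.1],"dr":[0,0,0]},{"gripper":255,"linear":[0,0,1.3],"dr":[0,0,0]},{"gripper":255,"linear":[0,0,1.3],"dr":[0,0,0]}]'
python3 -m inch '[{"gripper":255,"linear":[0,0,0.05],"dr":[0,0,0]},{"gripper":255,"linear":[0,0,0.1],"dr":[0,0,0]},{"gripper":255,"linear":[0,0,0.1],"dr":[0,0,0]}]'
```

```text
time: 22.25
tool_pos: [541.0, 289.6, 91.3]
tool_rot: [-0.0, 0.91, 0.414, -0.0]
contact_force: [0.5, -1.1, -10.2]
gripper_width: 27.7
finger_force: 100.7
time: 22.55
tool_pos: [541.1, 289.7, 90.7]
tool_rot: [-0.0, 0.91, 0.414, 0.0]
contact_force: [0.5, -0.4, -9.7]
gripper_width: 27.6
finger_force: 100.7
```

```bash
python3 -m inch '[{"gripper":255,"linear":[0,0,0.03],"dr":[0,0,0]},{"gripper":255,"linear":[0,0,0.06],"dr":[0,0,0]},{"gripper":255,"linear":[0,0,0.06],"dr":[0,0,0]}]'
```

```text
time: 22.85
tool_pos: [541.1, 289.7, 90.1]
tool_rot: [-0.0, 0.91, 0.414, 0.0]
contact_force: [-0.2, -0.3, -9.5]
gripper_width: 27.8
finger_force: 100.7
```

```bash
python3 -m inch '[{"gripper":255,"linear":[0,0,0.02],"dr":[0,0,0]},{"gripper":255,"linear":[0,0,0.04],"dr":[0,0,0]},{"gripper":255,"linear":[0,0,0.04],"dr":[0,0,0]}]'
```

```text
time: 23.15
tool_pos: [541.3, 289.7, 90.0]
tool_rot: [-0.0, 0.91, 0.414, 0.0]
contact_force: [-0.4, -1.1, -6.0]
gripper_width: 27.7
finger_force: 101.1
```

```bash
python3 -m inch '[{"gripper":255,"linear":[0,0,0.02],"dr":[0,0,0]},{"gripper":255,"linear":[0,0,0.03],"dr":[0,0,0]},{"gripper":255,"linear":[0,0,0.03],"dr":[0,0,0]}]'
```

```text
time: 23.45
tool_pos: [541.4, 289.7, 89.8]
tool_rot: [0.0, 0.91, 0.414, 0.0]
contact_force: [0.2, -1.5, -0.7]
gripper_width: 27.8
finger_force: 102.1
```

```bash
python3 -m inch '[{"gripper":255,"linear":[0,0,0.02],"dr":[0,0,0]},{"gripper":255,"linear":[0,0,0.02],"dr":[0,0,0]},{"gripper":255,"linear":[0,0,0.02],"dr":[0,0,0]}]'
```

```text
time: 23.75
tool_pos: [541.4, 289.7, 89.8]
tool_rot: [0.0, 0.91, 0.414, 0.0]
contact_force: [-2.1, -3.1, 5.5]
gripper_width: 27.7
finger_force: 102.7
```

Block is down flat (about 15 N on the pad). Release slowly, then rise.

```bash
python3 -m inch '[{"gripper":225,"linear":[0,0,-0.03],"dr":[0,0,0]},{"gripper":200,"linear":[0,0,-0.03],"dr":[0,0,0]},{"gripper":150,"linear":[0,0,-0.03],"dr":[0,0,0]},{"gripper":100,"linear":[0,0,-0.03],"dr":[0,0,0]},{"gripper":60,"linear":[0,0,-0.03],"dr":[0,0,0]},{"gripper":60,"linear":[0,0,-0.03],"dr":[0,0,0]},{"gripper":60,"linear":[0,0,-0.03],"dr":[0,0,0]},{"gripper":60,"linear":[0,0,-0.03],"dr":[0,0,0]}]'
python3 -m inch '[{"gripper":60,"linear":[0,0,-1],"dr":[0,0,0]},{"gripper":60,"linear":[0,0,-3],"dr":[0,0,0]},{"gripper":60,"linear":[0,0,-6],"dr":[0,0,0]},{"gripper":60,"linear":[0,0,-9],"dr":[0,0,0]},{"gripper":60,"linear":[0,0,-12],"dr":[0,0,0]},{"gripper":60,"linear":[-6,0,-12],"dr":[0,0,0]},{"gripper":60,"linear":[-6,0,-12],"dr":[0,0,0]},{"gripper":60,"linear":[-6,0,-12],"dr":[0,0,0]}]'
python3 - <<'E'
from h import *
s,t,R=state()
c=vision.calibration('wrist');p,d=vision.camera('wrist')
v,u=np.mgrid[0:480,0:640];x=cv2.undistortPoints(np.dstack([u,v]).reshape(-1,1,2).astype(float),c['intrinsics'],np.array([c['k1'],0,0,0,0.])).reshape(480,640,2)
W=(np.dstack([x[...,0]*d,x[...,1]*d,d])-c['t'])@c['R']
k=red(p)&(abs(W[...,2]-124)<4);print("knob top",W[k].mean(0))
m=(abs(W[...,2]-73)<4);A=W[m];B=np.c_[A[:,:2],np.ones(len(A))];print("face",A.mean(0),np.linalg.lstsq(B,A[:,2],rcond=None)[0][:2])
h=cv2.cvtColor(p,cv2.COLOR_RGB2HSV).astype(int);m=(h[...,0]>8)&(h[...,0]<26)&(h[...,1]>90)&(h[...,2]>60)&(abs(W[...,2]-8)<5);A=W[m];print(A.min(0),A.max(0))
cv2.imwrite("pics/w8.png",p[:,:,::-1])
E
```

```text
time: 24.55
tool_pos: [541.1, 289.7, 89.4]
tool_rot: [-0.0, 0.91, 0.414, 0.0]
contact_force: [-0.6, 0.1, 0.2]
gripper_width: 65.3
finger_force: 0.0
time: 25.35
tool_pos: [501.0, 243.7, 210.5]
tool_rot: [0.0, 0.911, 0.413, 0.0]
contact_force: [-0.7, -0.6, -0.7]
gripper_width: 65.2
finger_force: 0.0
knob top [539.44638723 288.84368529 123.60854716]
face [556.36480311 243.14300177  72.76096854] [-4.10484252e-05 -1.43646291e-03]
[446.78753807 198.31256051   4.17579417] [632.98320457 383.52769688  11.13954738]
```

View pics/w8.png

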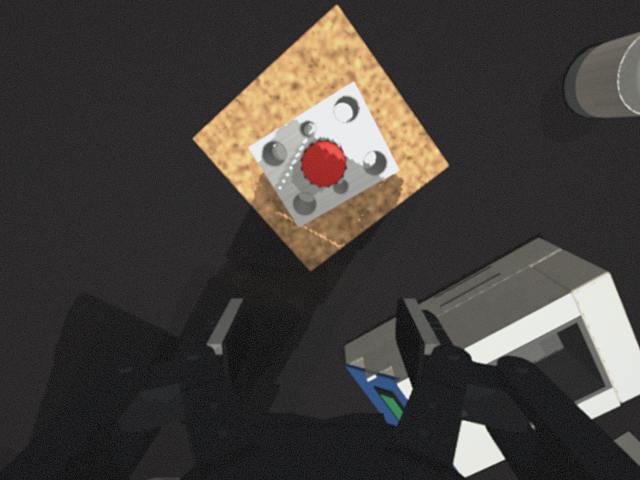

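The block sits flat in the middle of the pad with the lifter home at (324,163). Knob top minus face is 50.8 mm, against 51 mm nominal. The gripper is clear.

```bash
python3 -c "
from workcell import hand_in
print(hand_in())"
```

```text
the job is handed in; nothing more can be done
None
```

The lifter is screwed home and straight in the block, the block stands flat near the middle of the cork pad with the gripper clear, and I handed the job in at about 25 s; no verdict came back.

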